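Prove a taper socket with the plug gauge and knock it loose

ROBOT

A 6-joint arm with a two-finger parallel gripper is mounted at the origin on a cart in front of the work surface, level with it; the furniture and walls round the work are solid. World frame = base frame: x ahead of the robot, y to its left, z up, the work surface at z = 0. Lengths are in mm, angles in rad, forces in N, time in s.
With the tool pointing down it reaches from about 275 to 1000 mm from the base axis. Payload 8.4 kg.
Tool frame: the origin (TCP) lies midway between the tips of the shut fingers; the grasp point (between the pads) lies grip_depth behind it (grip_depth is the distance from the TCP to the grasp point, in mm); z points along the fingers, y is the line along which they close (so a half turn about z gives the same grasp; the last joint's range is limited). The gripper opens to 85 mm and grips with 20 to 120 N. Pads are 22 mm wide; open, the fingers measure 114 mm over their backs; the gripper's body (76 mm by 85 mm) begins 54 mm behind the grasp point. The pads swing forward as they close: fully open they stand 13 mm farther back than shut.
Start: joints at [-0.002, 0.353, 1.633, -0, 1.155, -0.002], TCP at [625.002, -0, 231.281] pointing down, gripper open.
Joint ranges: [-2.63, 2.63], [-0.92, 2.1], [0.06, 2.66], [-1.3, 4.44], [0, 2.69], [-3.02, 3.02]. Speed limits (rad/s): [2.22, 2.22, 2.79, 3.14, 3.14, 3.14].

INTERFACE

Orientations are given as [roll, pitch, yaw] about the fixed x, y, z axes, in that order (R = Rz(yaw) Ry(pitch) Rx(roll)).
In Python, from rig import * gives the robot as it stands.
- The arm moves only by the shell command python3 -m creep 'ROWS' [FORCE]. ROWS is JSON, a list of rows, each an object of numbers: "x", "y", "z": the shift along the tool's x, y, z in mm; "rx", "ry", "rz": the turn, a rotation vector about the tool's x, y, z in rad; "hand": the finger opening in mm, from 0 to 85.4. A call has 1 to 20 rows; each row shifts and turns the commanded pose from where the row before left it, along the tool's axes as they then stand; what a row does not reach is not made up. A row lasts 1/8 s, in which the tool goes at most 62.5 mm and 10.7 degrees, less where a joint would pass 70% of its speed; a pose out of reach is approached as far as the arm can. A call with a gripper value outside its range is refused whole. The fingers move at their own pace and stop on an object; FORCE is the grip in N (left out, the last holds). Time passes only in rows, so rows that do not move let the fingers close. It gives the time, the measured TCP pose, the force, the opening and the grip force at its end, in the units of the state.
- sense(): the state, without advancing time (a new reading comes with each control period).
- grab_frame(name): name is "scene" or "side" or "wrist"; returns the picture (384x512x3 uint8, red, green, blue); there is no depth.
- get_calibration(name): a dict with "K" (3x3 intrinsics, pixels), "R" (3x3) and "t" (3): a world point X has camera coordinates R X + t. Camera axes: x right, y down, z forward; pixel columns grow to the right and rows downward; lengths in mm; the calibration is good to about 2 mm. The wrist camera is an equidistant fisheye: a pixel r from the principal point sees the ray r / f radians off the axis. A picture is of the moment at which its call begins: read the wrist's pose just before it. get_calibration takes no time and is no camera call; for the wrist camera it gives the pose at the moment of the call.
- sign_off(): hands the job in; it is judged then, once.
The state is a dict: "clock": time; "qpos": joint angles; "qvel": joint speeds; "joint_efforts": joint torques, N m; "eef_pos": TCP position; "tcp_rot": TCP orientation; "contact_force": force on the tool from outside, world axes, zero at the start; "wrist_torque": the same for the moment, N m; "opening": opening from 0.0 (shut) to 1.0 (fully open); "grasp_force": force on a finger pad.
Only numpy, scipy, OpenCV 4.12 (cv2) and the standard library are available. Lean on these libraries where they do the work, as an engineer would, in place of code of your own. Each camera call takes 0.05 s, during which the arm holds its last target. There are 200 camera calls.

TASK

Prove the cleaned taper socket: take the plug gauge from its grey stand and seat it in the socket with a gentle twisting push until its collar sits down on the socket face, never so hard that the sprung sleeve is pressed nearly right down, then let go of it. Next, without holding the gauge, steadily push the red-headed wedge in through the slot, right up to its stop but without ramming it, so that it lifts the gauge loose; finally lift the gauge out and stand it fully home, upright, in its stand again. Do not force anything and do not disturb the small things standing around.

Things in the scene. Friction and masses are not known exactly. Their poses are not given: they have to be found in the camera images.
- gauge: Loose steel taper plug gauge, about 0.25 kg. Origin: centre of its collar's underside; z up the handle. Above: collar 54 mm across, 7 mm thick, then a dark round handle 25 mm across from 7 to 62 mm; grip it at any yaw, fingertips 15 mm up or more. Below: taper shank 28 mm across at the collar, 15 mm at 46 mm below it, and a round tang 12 mm across that ends 54 mm below.
- socket: Taper socket, fixed, on a blue base plate 90 mm (along its x) by 240 mm (y) by 12 mm. Origin: on the bore's axis at the bench top; z up. Round column 64 mm across, its top 102 mm up, with a slot through its foot along y for the wedge. Above and in it a sleeve sprung in height, flange 62 mm across, with four stiff brass segments tapered like the gauge.
- sleeve (a joint): How far the flanged sleeve is pressed down on its thrust spring, m: 0 up (9 mm gap under its flange), 0.0085 bottomed. It gives from 1 N on, 1 mm per 2.8 N, and so shows the push on the gauge (0.0045: about 14 N). Nearly bottoming it (0.008, 23 N) counts as forcing. It springs back up by itself.
- socket_mouth (a point): Centre of the mouth on the sleeve flange's top (the socket face), 117 mm above the bench when up, moving with the sleeve. Seated, the gauge's origin is here. The segments grip from about 7 mm before that. A straight push needs over 25 N to go home; while the gauge is turned to and fro, 0.2 rad or more per mm, 10 to 16 N do (0.5 N m). It then stays seated by itself.
- wedge (a joint): How far the captive wedge is pushed in, m: 0 drawn back (starts below 0.006), end stop 0.075. It slides level along the socket's +y with 1.5 N friction and stays where left. It meets the seated gauge's tang at about 0.038, then lifts the gauge 1 mm per 4.5 mm; that takes up to 15 to 28 N at first, then less. 6 mm up at about 0.066. Keep the push on it under 40 N.
- wedge_head (a point): Centre of the outer face of the wedge's red head plate, moving with it; axes as the socket's. The plate is 34 mm wide along x, 10 mm thick along y and reaches from 37 mm below to 21 mm above this point, which is 75 mm above the bench. Push it towards the socket, along +y.
- stand: Grey plastic block stand of the gauge, fixed: foot 72 x 72 x 8 mm, block 64 x 64 mm, 66 mm high, with an upright hole 32 mm across right through. Origin at the bench top under the hole.
- stand_mouth (a point): Centre of the hole's mouth on the stand's top, 66 mm above the bench. The gauge hangs in the hole by its collar, its origin within about 2 mm of this point.
- green_tin: Bystander: round green tin with a pale lid, 70 mm across, 40 mm high, origin under its centre.
- collet_body: Bystander: small stepped copper collet body standing on end, 15 mm across, 40 mm high, origin under its centre.
- small_square: Bystander: small engineer's square with a black stock, lying flat, 74 x 95 mm and 16 mm thick, origin under its centre.
Mind the look-alikes: they are no part of the job. Leave any brown look-alike of the gauge alone.

How it is judged:
By the outcome, as a careful person would: the job done as asked, in the order asked, and still so for the second after the job is handed in, with the robot touching nothing.
It also fails if it takes over 72 s, if anything falls off the work surface, if the arm or the gripper's body presses on something with over 40 N, if the wrist force passes 120 N, or if a joint passes its speed limit or range.

## Working session

There is one attempt and no reset: what is moved stays moved. The work goes in short steps, Python scripts to look and compute and a shell command to move; the robot and the scene stay as the last step left them, time stands still between calls to the robot, and variables do not carry over. Pictures are saved under pics/ and viewed, at most 10 in all, crops included, and the job is handed in when it is done.

```bash
mkdir -p pics; ls; python3 - <<'E'
from rig import *
import cv2,numpy as np
s=sense();print(s)
for n in("scene","side","wrist"):
    im=grab_frame(n);cv2.imwrite(f"pics/{n}0.png",im[:,:,::-1])
    c=get_calibration(n);print(n,{k:np.round(np.array(v),4).tolist() for k,v in c.items() if k in "KRt"},c.keys())
a=[cv2.imread(f"pics/{n}0.png") for n in("scene","side")]
E
```

```text
pics
{'clock': 0.0, 'qpos': array([-2.45635295e-03,  3.53643101e-01,  1.63415166e+00, -1.96856004e-05,
        1.15518866e+00, -2.42979981e-03]), 'qvel': array([ 0.00011001, -0.00060082,  0.00301704,  0.00067167,  0.00093686,
        0.0004939 ]), 'joint_efforts': array([-2.03471049e-03, -6.05236173e+01, -3.42063046e+01, -2.62302356e-04,
        9.48130677e-03,  3.61521288e-06]), 'eef_pos': array([ 6.24517551e+02, -4.02060634e-02,  2.30557333e+02]), 'tcp_rot': array([-3.14020185e+00,  1.46193843e-05,  1.57077774e+00]), 'contact_force': array([ 0.37281176, -0.82428823, -0.22875044]), 'wrist_torque': array([-0.02883028, -0.05107381,  0.00273445]), 'grasp_force': 0.0, 'opening': 0.9971898741529117}
scene {'K': [[435.8502, 0.0, 247.5409], [0.0, 435.8502, 190.7076], [0.0, 0.0, 1.0]], 'R': [[0.6618, -0.7497, 0.0069], [-0.504, -0.4517, -0.7362], [0.555, 0.4837, -0.6768]], 't': [-441.1004, 427.0169, 688.3832]} dict_keys(['K', 'R', 't'])
side {'K': [[496.4434, 0.0, 256.8375], [0.0, 496.4434, 190.4821], [0.0, 0.0, 1.0]], 'R': [[0.881, -0.4726, -0.0227], [-0.2641, -0.4514, -0.8524], [0.3926, 0.7569, -0.5225]], 't': [-584.9357, 242.6311, 755.5672]} dict_keys(['K', 'R', 't'])
wrist {'K': [[297.3186, 0.0, 260.3037], [0.0, 297.3186, 193.2117], [0.0, 0.0, 1.0]], 'R': [[1.0, 0.0003, -0.0013], [0.0006, -0.9661, 0.2582], [-0.0012, -0.2582, -0.9661]], 't': [-624.2045, -33.7377, 376.6175]} dict_keys(['K', 'R', 't'])
```

View pics/scene0.png

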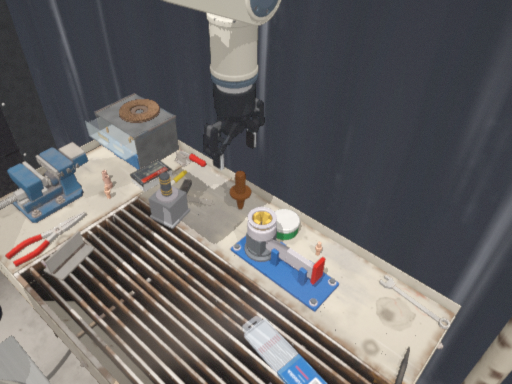

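View pics/side0.png

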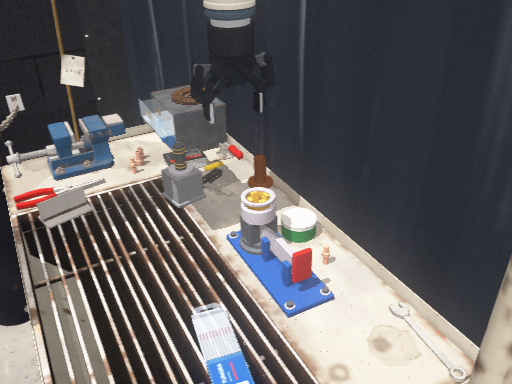

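The scene shows the grey stand with the dark-handled gauge at scene (166,190) and side (180,165). The brown look-alike is at scene (240,188). The socket is at (262,225), the wedge head at (318,270), the tin at (287,222) and the collet body at (318,248). The gauge is the one in the grey stand. I'll check that in enlarged crops.

```bash
python3 - <<'E'
import cv2,numpy as np
a=cv2.imread("pics/scene0.png")[160:310,130:345];b=cv2.imread("pics/side0.png")[135:315,155:340]
cv2.imwrite("pics/c1.png",cv2.resize(a,None,fx=3.7,fy=3.7,interpolation=cv2.INTER_CUBIC))
cv2.imwrite("pics/c2.png",cv2.resize(b,None,fx=3.3,fy=3.3,interpolation=cv2.INTER_CUBIC))
E
```

```text
(no output)
```

View pics/c1.png

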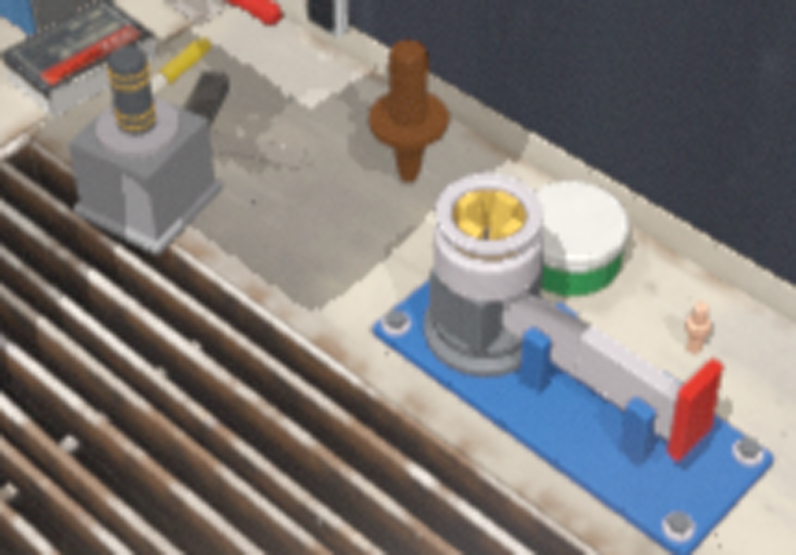

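View pics/c2.png

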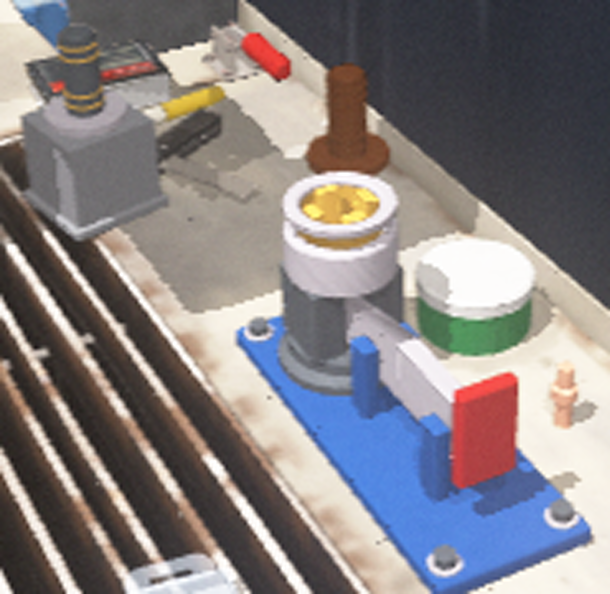

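The dark-handled gauge stands in the grey stand at c1 (135,130), so that one fits. The brown one stands loose at (408,110) and is the look-alike. Next I'll triangulate from both views.

```bash
cat > h.py <<'E'
from rig import *
import cv2,numpy as np
C={n:get_calibration(n) for n in("scene","side")}
P={n:np.array(C[n]["K"])@np.c_[np.array(C[n]["R"]),np.array(C[n]["t"])] for n in C}
def tri(a,b):
    X=cv2.triangulatePoints(P["scene"],P["side"],np.array(a,float).reshape(2,1),np.array(b,float).reshape(2,1))[:,0];return X[:3]/X[3]
def proj(n,X):
    p=P[n]@np.append(X,1);return p[:2]/p[2]
def onz(n,uv,z):
    M=P[n];A=np.c_[M[:,0],M[:,1],-np.array([*uv,1])];return np.linalg.solve(A,-(M[:,2]*z+M[:,3]))[:2]
E
python3 - <<'E'
from h import *
np.set_printoptions(precision=1,suppress=True)
pts={"handle_top":((128,51),(77,33),128),"collar_top":((137,128),(84,112),73),"mouth":((489,213),(341,205),117),
"boltL":((396,320),(259,326),16),"boltR":((748,450),(562,514),16),"boltN":((679,524),(445,560),16),
"headTR":((720,365),(517,375),96),"headBR":((713,420),(517,468),38),"headTL":((681,400),(453,390),96),"headBL":((673,458),(453,486),38),"tin":((578,222),(475,275),40),"collet":((700,307),(565,368),40)}
for k,(a,b,z) in pts.items():
    a=np.array(a)/3.7+[130,160];b=np.array(b)/3.3+[155,135]
    X=tri(a,b);print(k,X,"onz",onz("scene",a,z),onz("side",b,z), "err",proj("scene",X)-a)
E
```

```text
handle_top [576.1 179.3 126. ] onz [577.7 178.9] [572.5 172.8] err [-0.5  0.9]
collar_top [570.8 172.4  71.1] onz [569.4 170.6] [569.8 169.1] err [ 0.  -0.1]
mouth [632.2 -70.7 112.4] onz [629.1 -73.3] [628.5 -77.3] err [-0.1  0.1]
boltL [597.2 -29.3  16.7] onz [597.2 -29. ] [598.  -28.2] err [ 0.1 -0.1]
boltR [ 662.1 -244.3   13.7] onz [ 660.4 -245. ] [ 660.7 -246.2] err [ 0. -0.]
boltN [ 594.  -243.5   14.7] onz [ 593.5 -243.8] [ 593.1 -244.7] err [-0.1  0.1]
headTR [ 642.6 -226.5   96.5] onz [ 641.1 -226.6] [ 644.4 -225.2] err [ 0.4 -0.6]
headBR [ 647.8 -225.4   37.1] onz [ 649.1 -225.3] [ 645.7 -226.9] err [-0.4  0.7]
headTL [ 606.8 -225.7  100.8] onz [ 607.8 -224.4] [ 611.7 -219.7] err [ 0.5 -0.8]
headBL [ 610.3 -224.3   40.4] onz [ 612.8 -223.3] [ 611.  -222.4] err [-0.2  0.3]
tin [718.2 -74.5  39.2] onz [719.  -74.6] [716.4 -76.2] err [-0.3  0.4]
collet [ 713.5 -171.9   37.6] onz [ 712.1 -172.8] [ 711.2 -174.6] err [-0.1  0.2]
```

View pics/wrist0.png

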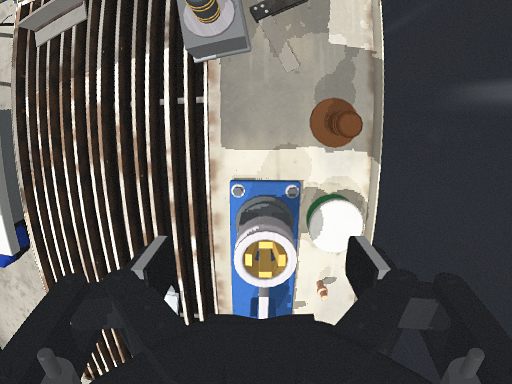

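The wrist view looks straight down at the socket (265,258), with the gauge in its stand at the top (208,10). The tool y axis lies along world x and the tool x axis along world y. I'll hover near the gauge.

```bash
python3 -c "
import rig;print([k for k in dir(rig) if k[0]!='_']);print(getattr(rig,'grip_depth',None))"
python3 -m creep '[{"x":20,"y":-6},{"x":40,"y":-12},{"x":40,"y":-12},{"x":40,"y":-12},{"x":25,"y":-10},{"x":3},{},{}]' 40
python3 - <<'E'
from rig import *
import cv2,numpy as np
print(sense());c=get_calibration("wrist");np.save("w1.npy",c);cv2.imwrite("pics/w1.png",grab_frame("wrist")[:,:,::-1])
E
```

```text
['MotionError', 'get_calibration', 'grab_frame', 'grip_depth', 'sense', 'sign_off']
18.700000000000003
{'clock': 0.15, 'qpos': array([-2.40888446e-03,  3.53486817e-01,  1.63398252e+00, -1.14817708e-05,
        1.15520003e+00, -2.39656919e-03]), 'qvel': array([-0.0013173 , -0.00087479, -0.00057861,  0.0011732 ,  0.00048938,
        0.00027239]), 'joint_efforts': array([-7.39769093e-04, -6.05638933e+01, -3.42338884e+01, -2.29960733e-05,
        6.16452831e-03, -4.00942213e-05]), 'eef_pos': array([ 6.24624423e+02, -8.24648830e-03,  2.30727316e+02]), 'tcp_rot': array([-3.14051592e+00,  7.91894499e-06,  1.57078866e+00]), 'contact_force': array([-0.17724433, -0.31246569,  1.23568757]), 'wrist_torque': array([ 0.02113028, -0.03882252,  0.00666362]), 'grasp_force': 0.0, 'opening': 0.9980614188566542}schema error: expected keys x, y, z, rx, ry, rz, hand
```

View pics/w1.png

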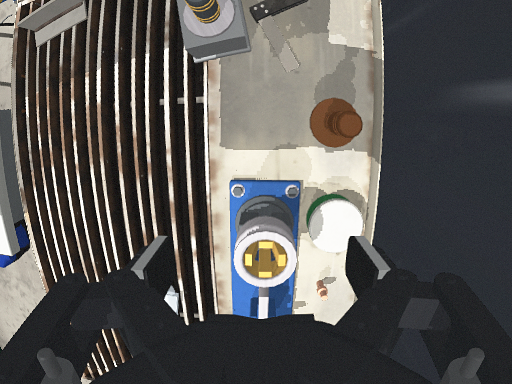

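The rows were refused because every key has to be present, so the picture is unchanged. I'll resend with all the keys.

```bash

python3 -m creep '[{"x":20,"y":-6,"z":0,"rx":0,"ry":0,"rz":0,"hand":85},{"x":40,"y":-12,"z":0,"rx":0,"ry":0,"rz":0,"hand":85},{"x":40,"y":-12,"z":0,"rx":0,"ry":0,"rz":0,"hand":85},{"x":40,"y":-12,"z":0,"rx":0,"ry":0,"rz":0,"hand":85},{"x":28,"y":-10,"z":0,"rx":0,"ry":0,"rz":0,"hand":85},{"x":0,"y":0,"z":0,"rx":0,"ry":0,"rz":0,"hand":85},{"x":0,"y":0,"z":0,"rx":0,"ry":0,"rz":0,"hand":85}]' 40
python3 - <<'E'
from rig import *
import cv2,numpy as np
s=sense();print(s["eef_pos"],s["tcp_rot"],s["clock"]);c=get_calibration("wrist");np.save("w1.npy",c);cv2.imwrite("pics/w2.png",grab_frame("wrist")[:,:,::-1])
E
```

```text
clock: 1.08
eef_pos: [572.8, 168.2, 231.3]
tcp_rot: [3.142, 0.0, 1.572]
contact_force: [1.3, -0.3, -0.1]
opening: 0.997
grasp_force: 0.0
[572.79213263 168.1721893  231.29705467] [3.14159231e+00 2.37061304e-04 1.57156651e+00] 1.075
```

View pics/w2.png

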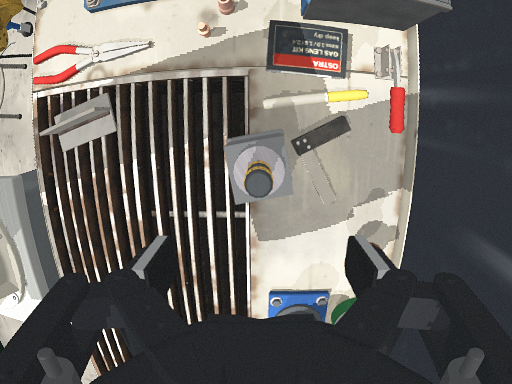

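The gauge sits in its stand with the collar at about (258,169) and the handle top at about (259,184). The black-stocked square lies clear to its right at (320,140). I'll fit the circles by colour and convert them through the fisheye model.

```bash
cat >> h.py <<'E'
def wray(c,uv):
    K=np.array(c["K"]);d=(np.array(uv,float)-K[:2,2])/K[0,0];r=np.hypot(*d)
    v=np.array([d[0]/r*np.sin(r),d[1]/r*np.sin(r),np.cos(r)]);R=np.array(c["R"]);return R.T@v,-R.T@np.array(c["t"])
def wonz(c,uv,z):
    d,o=wray(c,uv);return (o+d*(z-o[2])/d[2])[:2]
def wproj(c,X):
    K=np.array(c["K"]);q=np.array(c["R"])@X+np.array(c["t"]);r=np.hypot(q[0],q[1]);a=np.arctan2(r,q[2]);return K[:2,2]+K[0,0]*a*q[:2]/r
def circ(c,xy,z,R,n=72):
    t=np.linspace(0,2*np.pi,n,endpoint=False);return np.array([wproj(c,np.array([xy[0]+R*np.cos(a),xy[1]+R*np.sin(a),z])) for a in t])
def fit(c,im,xy0,z,R,span=8,step=.5,dr=1.5):
    # best circle: strongest radial gradient in the image (sign-free, mean of |outer-inner|)
    g=im.astype(np.float32).mean(2);best=[]
    S=lambda p:cv2.remap(g,p[:,0].astype(np.float32),p[:,1].astype(np.float32),cv2.INTER_LINEAR)[:,0]
    for dx in np.arange(-span,span+.1,step):
        for dy in np.arange(-span,span+.1,step):
            q=np.array(xy0)+[dx,dy];d=S(circ(c,q,z,R+dr))-S(circ(c,q,z,R-dr));best.append((np.clip(np.abs(d),0,40).mean(),*q))
    best.sort(reverse=True);return np.array(best[:6])
E
python3 - <<'E'
from h import *
np.set_printoptions(precision=1,suppress=True)
c=np.load("w1.npy",allow_pickle=True).item();im=cv2.imread("pics/w2.png")
print(wonz(c,(258,169),73),wonz(c,(259,184),128))
print(fit(c,im,(571,171),73,27));print(fit(c,im,(571,171),128,12.5))
c0={k:np.array(v) for k,v in c.items()}
c0["R"]=np.array([[1.0,.0003,-.0013],[.0006,-.9661,.2582],[-.0012,-.2582,-.9661]]);c0["t"]=np.array([-624.2045,-33.7377,376.6175])
im=cv2.imread("pics/wrist0.png")
print(wonz(c0,(265,258),117));print(fit(c0,im,(629,-75),117,31))
E
```

```text
[570.3 178.6] [571.5 175.7]
[[ 37.8 571.  176. ]
 [ 37.6 570.5 176. ]
 [ 37.4 570.5 175.5]
 [ 37.3 571.  175.5]
 [ 36.1 571.  176.5]
 [ 35.5 570.5 176.5]]
[[ 40.  570.5 176. ]
 [ 40.  571.  176.5]
 [ 39.9 571.  176. ]
 [ 39.8 571.5 176. ]
 [ 39.8 571.  175.5]
 [ 39.8 570.5 176.5]]
[628.9 -67.5]
[[ 38.2 630.  -71. ]
 [ 38.2 627.  -69.5]
 [ 38.2 630.5 -70.5]
 [ 37.9 627.  -69. ]
 [ 37.9 628.5 -71. ]
 [ 37.8 630.5 -70. ]]
```

```bash
python3 - <<'E'
import h;from h import *
np.set_printoptions(precision=1,suppress=True)
for n in("scene","side"):
    im=cv2.imread(f"pics/{n}0.png")
    h.wproj=lambda c,X:proj(n,X)
    for nm,xy,z,R in(("collar",(570,173),73,27),("htop",(570,173),128,12.5),("flange",(629,-73),117,31),("tin",(718,-74),40,35)):
        f=fit(None,im,xy,z,R,dr=2);print(n,nm,f[:3].tolist().__repr__()[:120],f.mean(0))
E
```

```text
scene collar [[15.908989906311035, 572.5, 175.5], [15.852742195129395, 572.5, 176.0], [15.796589851379395, 573.0, 176.0]] [ 15.8 572.5 175.8]
scene htop [[22.248294830322266, 571.5, 172.5], [22.184326171875, 571.5, 173.0], [22.00279998779297, 571.0, 172.5]] [ 22.  571.4 172.5]
scene flange [[28.89388084411621, 630.5, -71.5], [28.70479965209961, 630.5, -71.0], [28.65599822998047, 630.5, -72.0]] [ 28.7 630.6 -71.6]
scene tin [[28.10971450805664, 718.5, -70.5], [28.059165954589844, 718.5, -70.0], [27.864912033081055, 719.0, -70.0]] [ 27.9 718.6 -70.1]
side collar [[19.08987045288086, 572.0, 175.5], [18.95418930053711, 572.0, 175.0], [18.761484146118164, 572.5, 175.5]] [ 18.8 571.9 175.4]
side htop [[17.212669372558594, 562.5, 165.0], [16.970306396484375, 562.0, 165.0], [16.7879695892334, 563.0, 165.0]] [ 16.8 562.3 168.2]
side flange [[39.95652770996094, 630.0, -72.5], [39.95140075683594, 630.5, -72.5], [39.925716400146484, 630.5, -73.0]] [ 39.9 630.1 -72.6]
side tin [[32.66058349609375, 718.0, -72.0], [32.6116943359375, 717.5, -71.5], [32.6004638671875, 717.5, -72.0]] [ 32.5 718.  -71.8]
```

```bash

python3 -m creep '[{"x":7.4,"y":-1.3,"z":0,"rx":0,"ry":0,"rz":0,"hand":85},{"x":0,"y":0,"z":30,"rx":0,"ry":0,"rz":0,"hand":85},{"x":0,"y":0,"z":40,"rx":0,"ry":0,"rz":0,"hand":85},{"x":0,"y":0,"z":40,"rx":0,"ry":0,"rz":0,"hand":85},{"x":0,"y":0,"z":25,"rx":0,"ry":0,"rz":0,"hand":85},{"x":0,"y":0,"z":10,"rx":0,"ry":0,"rz":0,"hand":85},{"x":0,"y":0,"z":0,"rx":0,"ry":0,"rz":0,"hand":60},{"x":0,"y":0,"z":0,"rx":0,"ry":0,"rz":0,"hand":45}]' 40
python3 - <<'E'
from rig import *
import cv2
cv2.imwrite("pics/w3.png",grab_frame("wrist")[:,:,::-1])
E
```

```text
clock: 2.12
eef_pos: [572.6, 175.6, 87.5]
tcp_rot: [3.14, -0.001, 1.571]
contact_force: [0.5, 0.1, 1.6]
opening: 0.597
grasp_force: 0.0
```

View pics/w3.png

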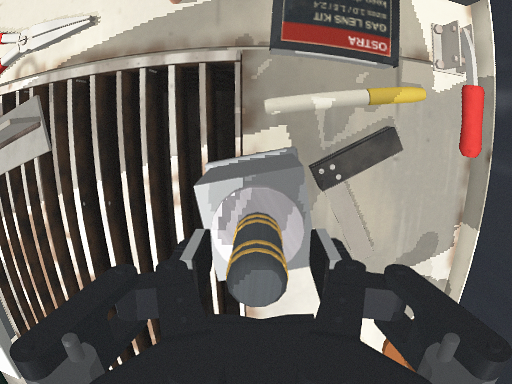

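The handle at (257,280) stands centred between the fingertips at (205,255) and (320,255). I'll grip it now.

```bash

python3 -m creep '[{"x":0,"y":-0.6,"z":0,"rx":0,"ry":0,"rz":0,"hand":32},{"x":0,"y":0,"z":0,"rx":0,"ry":0,"rz":0,"hand":20},{"x":0,"y":0,"z":0,"rx":0,"ry":0,"rz":0,"hand":15},{"x":0,"y":0,"z":0,"rx":0,"ry":0,"rz":0,"hand":15},{"x":0,"y":0,"z":0,"rx":0,"ry":0,"rz":0,"hand":15}]' 90
python3 -c "
from rig import *
s=sense();print(s['wrist_torque'],s['eef_pos'],s['contact_force'],s['qpos'])"
```

```text
clock: 2.8
eef_pos: [571.4, 175.5, 87.3]
tcp_rot: [3.141, -0.0, 1.571]
contact_force: [-1.6, 0.4, 6.2]
opening: 0.268
grasp_force: 87.8
[-0.06490028  0.18426579  0.03410648] [571.35032173 175.51016374  87.26269406] [-1.61802236  0.41940665  6.21287488] [2.95518074e-01 4.79795337e-01 1.80524967e+00 1.75541763e-05
 8.55676001e-01 2.95517449e-01]
```

```bash

python3 -m creep '[{"x":0,"y":0,"z":-10,"rx":0,"ry":0,"rz":0,"hand":15},{"x":0,"y":0,"z":-28,"rx":0,"ry":0,"rz":0,"hand":15},{"x":0,"y":0,"z":-40,"rx":0,"ry":0,"rz":0,"hand":15},{"x":0,"y":0,"z":-35,"rx":0,"ry":0,"rz":0,"hand":15},{"x":0,"y":0,"z":-15,"rx":0,"ry":0,"rz":0,"hand":15},{"x":-17.5,"y":4,"z":0,"rx":0,"ry":0,"rz":0,"hand":15},{"x":-40,"y":10,"z":0,"rx":0,"ry":0,"rz":0,"hand":15},{"x":-50,"y":12,"z":0,"rx":0,"ry":0,"rz":0,"hand":15},{"x":-50,"y":12,"z":0,"rx":0,"ry":0,"rz":0,"hand":15},{"x":-45,"y":11,"z":0,"rx":0,"ry":0,"rz":0,"hand":15},{"x":-30,"y":7,"z":0,"rx":0,"ry":0,"rz":0,"hand":15},{"x":-15,"y":3,"z":0,"rx":0,"ry":0,"rz":0,"hand":15},{"x":0,"y":0,"z":0,"rx":0,"ry":0,"rz":0,"hand":15},{"x":0,"y":0,"z":0,"rx":0,"ry":0,"rz":0,"hand":15}]' 90
cat > look.py <<'E'
import h,sys;from h import *
np.set_printoptions(precision=2,suppress=True)
tag=sys.argv[1];zo=float(sys.argv[2]);s=sense();e=s['eef_pos'];print(e,s['contact_force'],s['wrist_torque'],s['tcp_rot'])
for n in("scene","side"):
    im=grab_frame(n)[:,:,::-1].copy();cv2.imwrite(f"pics/{n}{tag}.png",im);h.wproj=lambda c,X:proj(n,X)
    for nm,xy,z,R in(("collar_bot",e[:2],e[2]-zo,27),("collar_top",e[:2],e[2]-zo+7,27),("flange",(630,-72),117,31)):
        print(n,nm,fit(None,im,xy,z,R,dr=2).mean(0))
E
python3 look.py 1 21.3
```

```text
clock: 4.55
eef_pos: [629.6, -71.1, 213.8]
tcp_rot: [-3.141, -0.001, 1.571]
contact_force: [0.5, 0.4, -2.0]
opening: 0.273
grasp_force: 88.4
[629.61 -71.13 213.81] [ 0.48  0.39 -1.99] [-0.03  0.01  0.02] [-3.14 -0.    1.57]
scene collar_bot [ 29.29 636.86 -68.13]
scene collar_top [ 29.42 630.86 -72.88]
scene flange [ 30.34 629.92 -70.92]
side collar_bot [ 30.83 636.61 -63.21]
side collar_top [ 33.83 630.78 -71.54]
side flange [ 38.56 629.67 -72.08]
```

```bash

python3 -m creep '[{"x":0.3,"y":-0.5,"z":0,"rx":0,"ry":0,"rz":0,"hand":15},{"x":0,"y":0,"z":10,"rx":0,"ry":0,"rz":0,"hand":15},{"x":0,"y":0,"z":12,"rx":0,"ry":0,"rz":0,"hand":15},{"x":0,"y":0,"z":12,"rx":0,"ry":0,"rz":0,"hand":15},{"x":0,"y":0,"z":8,"rx":0,"ry":0,"rz":0,"hand":15},{"x":0,"y":0,"z":0,"rx":0,"ry":0,"rz":0,"hand":15}]' 90
python3 look.py 2 21.3
```

```text
clock: 5.4
eef_pos: [629.1, -71.8, 171.2]
tcp_rot: [-3.14, -0.0, 1.571]
contact_force: [0.1, 0.2, -2.6]
opening: 0.267
grasp_force: 88.4
[629.08 -71.82 171.24] [ 0.06  0.18 -2.63] [-0.03  0.   -0.01] [-3.14 -0.    1.57]
scene collar_bot [ 28.79 635.83 -67.82]
scene collar_top [ 28.88 630.33 -72.32]
scene flange [ 28.79 629.92 -70.92]
side collar_bot [ 29.67 631.5  -68.57]
side collar_top [ 32.9  630.   -70.82]
side flange [ 36.66 630.   -71.25]
```

```bash

python3 -m creep '[{"x":0.3,"y":0,"z":8,"rx":0,"ry":0,"rz":0,"hand":15},{"x":0,"y":0,"z":8,"rx":0,"ry":0,"rz":0,"hand":15},{"x":0,"y":0,"z":6,"rx":0,"ry":0,"rz":0,"hand":15},{"x":0,"y":0,"z":1,"rx":0,"ry":0,"rz":0,"hand":15},{"x":0,"y":0,"z":0,"rx":0,"ry":0,"rz":0,"hand":15}]' 90
python3 -c "
from rig import *
s=sense();print(s['wrist_torque'],s['eef_pos'],s['contact_force'],s['qpos'][5])"
```

```text
clock: 6.12
eef_pos: [629.6, -71.5, 149.2]
tcp_rot: [-3.142, -0.0, 1.571]
contact_force: [0.3, -0.5, -2.9]
opening: 0.27
grasp_force: 88.4
[ 0.03842878 -0.03891829 -0.03372073] [629.64208419 -71.48110548 149.24663247] [ 0.26800513 -0.53692641 -2.86084029] -0.11547161176064971
```

```bash

python3 -m creep '[{"x":0,"y":0,"z":1,"rx":0,"ry":0,"rz":0.15,"hand":15},{"x":0,"y":0,"z":1,"rx":0,"ry":0,"rz":0.15,"hand":15},{"x":0,"y":0,"z":0.6,"rx":0,"ry":0,"rz":-0.15,"hand":15},{"x":0,"y":0,"z":0.6,"rx":0,"ry":0,"rz":-0.15,"hand":15},{"x":0,"y":0,"z":0.6,"rx":0,"ry":0,"rz":-0.15,"hand":15},{"x":0,"y":0,"z":0.6,"rx":0,"ry":0,"rz":-0.15,"hand":15},{"x":0,"y":0,"z":0.6,"rx":0,"ry":0,"rz":0.15,"hand":15},{"x":0,"y":0,"z":0.6,"rx":0,"ry":0,"rz":0.15,"hand":15}]' 90
python3 -c "
from rig import *
s=sense();print(s['wrist_torque'],s['eef_pos'],s['contact_force'],s['qpos'][5])"
```

```text
clock: 7.12
eef_pos: [629.4, -71.2, 144.0]
tcp_rot: [-3.141, -0.0, 1.566]
contact_force: [-2.1, 1.1, -1.7]
opening: 0.27
grasp_force: 88.2
[ 0.20586906  0.37357141 -0.00604042] [629.35857973 -71.22869581 144.03947529] [-2.12387759  1.08221743 -1.72484304] -0.11067971174853188
```

```bash

python3 -m creep '[{"x":0.2,"y":-0.4,"z":0.5,"rx":0,"ry":0,"rz":0.15,"hand":15},{"x":0,"y":0,"z":0.5,"rx":0,"ry":0,"rz":0.15,"hand":15},{"x":0,"y":0,"z":0.5,"rx":0,"ry":0,"rz":-0.15,"hand":15},{"x":0,"y":0,"z":0.5,"rx":0,"ry":0,"rz":-0.15,"hand":15},{"x":0,"y":0,"z":0.5,"rx":0,"ry":0,"rz":-0.15,"hand":15},{"x":0,"y":0,"z":0.5,"rx":0,"ry":0,"rz":-0.15,"hand":15},{"x":0,"y":0,"z":0.5,"rx":0,"ry":0,"rz":0.15,"hand":15},{"x":0,"y":0,"z":0.5,"rx":0,"ry":0,"rz":0.15,"hand":15}]' 90
python3 -c "
from rig import *
s=sense();print(s['wrist_torque'],s['eef_pos'],s['contact_force'],s['qpos'][5])"
```

```text
clock: 8.12
eef_pos: [629.4, -71.2, 140.7]
tcp_rot: [3.141, -0.0, 1.566]
contact_force: [-3.3, 1.4, 3.1]
opening: 0.272
grasp_force: 88.6
[0.20440413 0.51459608 0.17077938] [629.37201139 -71.15947006 140.68358829] [-3.2764157   1.44865923  3.05958257] -0.11053553553511608
```

```bash

python3 -m creep '[{"x":0.2,"y":-0.5,"z":0.4,"rx":0,"ry":0,"rz":0.17,"hand":15},{"x":0,"y":0,"z":0.4,"rx":0,"ry":0,"rz":0.17,"hand":15},{"x":0,"y":0,"z":0.4,"rx":0,"ry":0,"rz":-0.17,"hand":15},{"x":0,"y":0,"z":0.4,"rx":0,"ry":0,"rz":-0.17,"hand":15},{"x":0,"y":0,"z":0.4,"rx":0,"ry":0,"rz":-0.17,"hand":15},{"x":0,"y":0,"z":0.4,"rx":0,"ry":0,"rz":-0.17,"hand":15},{"x":0,"y":0,"z":0.4,"rx":0,"ry":0,"rz":0.17,"hand":15},{"x":0,"y":0,"z":0.4,"rx":0,"ry":0,"rz":0.17,"hand":15}]' 90
python3 -c "
from rig import *
s=sense();print(s['wrist_torque'],s['eef_pos'],s['contact_force'],s['qpos'][5])"
```

```text
clock: 9.12
eef_pos: [629.3, -71.1, 138.0]
tcp_rot: [3.14, 0.0, 1.566]
contact_force: [-2.8, 0.4, 5.8]
opening: 0.269
grasp_force: 89.0
[0.10542534 0.57445104 0.19909337] [629.32149882 -71.09060382 138.03872634] [-2.79143397  0.42984952  5.79637487] -0.1097989702474354
```

```bash

python3 -m creep '[{"x":0,"y":-0.5,"z":0.4,"rx":0,"ry":0,"rz":0.17,"hand":15},{"x":0,"y":0,"z":0.4,"rx":0,"ry":0,"rz":0.17,"hand":15},{"x":0,"y":0,"z":0.4,"rx":0,"ry":0,"rz":-0.17,"hand":15},{"x":0,"y":0,"z":0.4,"rx":0,"ry":0,"rz":-0.17,"hand":15},{"x":0,"y":0,"z":0.4,"rx":0,"ry":0,"rz":-0.17,"hand":15},{"x":0,"y":0,"z":0.4,"rx":0,"ry":0,"rz":-0.17,"hand":15},{"x":0,"y":0,"z":0.4,"rx":0,"ry":0,"rz":0.17,"hand":15},{"x":0,"y":0,"z":0.4,"rx":0,"ry":0,"rz":0.17,"hand":15}]' 90
python3 -c "
from rig import *
s=sense();print(s['wrist_torque'],s['eef_pos'],s['contact_force'],s['qpos'][5])"
```

```text
clock: 10.12
eef_pos: [629.3, -71.1, 135.4]
tcp_rot: [3.139, 0.0, 1.566]
contact_force: [-1.2, 1.0, 9.9]
opening: 0.273
grasp_force: 89.3
[0.17670272 0.58370022 0.2424074 ] [629.26440439 -71.12539632 135.38046789] [-1.23273689  1.03879299  9.91419318] -0.10996675817358638
```

```bash

python3 -m creep '[{"x":0,"y":0,"z":0.4,"rx":0,"ry":0,"rz":0.17,"hand":15},{"x":0,"y":0,"z":0.3,"rx":0,"ry":0,"rz":0.17,"hand":15},{"x":0,"y":0,"z":0.2,"rx":0,"ry":0,"rz":-0.17,"hand":15},{"x":0,"y":0,"z":0.2,"rx":0,"ry":0,"rz":-0.17,"hand":15},{"x":0,"y":0,"z":0.1,"rx":0,"ry":0,"rz":-0.17,"hand":15},{"x":0,"y":0,"z":0,"rx":0,"ry":0,"rz":-0.17,"hand":15},{"x":0,"y":0,"z":0,"rx":0,"ry":0,"rz":0.17,"hand":15},{"x":0,"y":0,"z":0,"rx":0,"ry":0,"rz":0.17,"hand":15}]' 90
python3 look.py 3 21.3
```

```text
clock: 11.12
eef_pos: [629.3, -71.2, 134.2]
tcp_rot: [3.139, 0.0, 1.566]
contact_force: [-2.8, 1.1, 9.3]
opening: 0.271
grasp_force: 89.3
[629.28 -71.18 134.25] [-2.84  1.08  9.29] [0.14 0.58 0.32] [3.14 0.   1.57]
scene collar_bot [ 22.62 621.36 -74.01]
scene collar_top [ 21.51 631.28 -69.59]
scene flange [ 26.5  627.42 -73.08]
side collar_bot [ 29.4  622.7  -73.76]
side collar_top [ 29.14 628.78 -73.09]
side flange [ 32.49 626.83 -76.75]
```

```bash

python3 -m creep '[{"x":0,"y":0,"z":0.3,"rx":0,"ry":0,"rz":0.17,"hand":15},{"x":0,"y":0,"z":0.3,"rx":0,"ry":0,"rz":0.17,"hand":15},{"x":0,"y":0,"z":0.3,"rx":0,"ry":0,"rz":-0.17,"hand":15},{"x":0,"y":0,"z":0.2,"rx":0,"ry":0,"rz":-0.17,"hand":15},{"x":0,"y":0,"z":0,"rx":0,"ry":0,"rz":-0.17,"hand":15},{"x":0,"y":0,"z":0,"rx":0,"ry":0,"rz":-0.17,"hand":15},{"x":0,"y":0,"z":0,"rx":0,"ry":0,"rz":0.17,"hand":15},{"x":0,"y":0,"z":0,"rx":0,"ry":0,"rz":0.17,"hand":15}]' 90
python3 - <<'E'
from h import *
s=sense();print(s['eef_pos'],s['contact_force'],s['wrist_torque'])
im=grab_frame("side")[:,:,::-1][140:260,200:320];cv2.imwrite("pics/s4.png",cv2.resize(im,None,fx=5,fy=5,interpolation=cv2.INTER_CUBIC))
E
```

```text
clock: 12.22
eef_pos: [629.3, -71.1, 133.4]
tcp_rot: [3.139, 0.0, 1.566]
contact_force: [-4.2, 0.4, 12.0]
opening: 0.271
grasp_force: 89.6
[629.32949877 -71.13772815 133.40929802] [-4.16007048  0.43921332 12.00781234] [0.16654941 0.69975802 0.38045093]
```

View pics/s4.png

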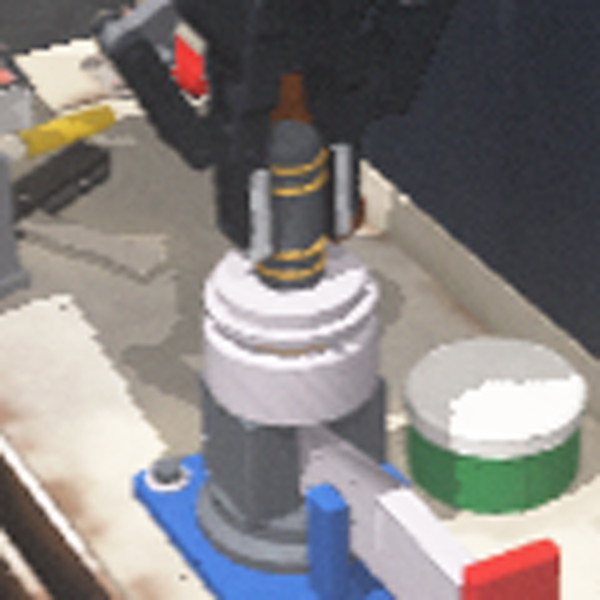

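The collar sits flat on the flange at (290,295), and the gap under the flange is about half closed. The last step was all spring travel (about 2.7 N for 0.85 mm), so it reads as seated. I'll do one small confirming twist, ease off and let go.

```bash

python3 -m creep '[{"x":0,"y":0,"z":0.3,"rx":0,"ry":0,"rz":0.17,"hand":15},{"x":0,"y":0,"z":0.2,"rx":0,"ry":0,"rz":0.17,"hand":15},{"x":0,"y":0,"z":0,"rx":0,"ry":0,"rz":-0.17,"hand":15},{"x":0,"y":0,"z":0,"rx":0,"ry":0,"rz":-0.17,"hand":15},{"x":0,"y":0,"z":0,"rx":0,"ry":0,"rz":-0.17,"hand":15},{"x":0,"y":0,"z":0,"rx":0,"ry":0,"rz":-0.17,"hand":15},{"x":0,"y":0,"z":0,"rx":0,"ry":0,"rz":0.17,"hand":15},{"x":0,"y":0,"z":0,"rx":0,"ry":0,"rz":0.17,"hand":15}]' 90
python3 -c "
from rig import *
s=sense();print(s['wrist_torque'],s['eef_pos'],s['contact_force'],s['qpos'][5])"
python3 -m creep '[{"x":0,"y":0,"z":-2,"rx":0,"ry":0,"rz":0,"hand":15},{"x":0,"y":0,"z":-2,"rx":0,"ry":0,"rz":0,"hand":15},{"x":0,"y":0,"z":0,"rx":0,"ry":0,"rz":0,"hand":15}]' 90
```

```text
clock: 13.28
eef_pos: [629.3, -71.1, 133.0]
tcp_rot: [3.139, 0.0, 1.566]
contact_force: [-3.3, 0.4, 12.3]
opening: 0.27
grasp_force: 89.7
[0.21310302 0.80524075 0.45302278] [629.31081229 -71.1171935  132.98979186] [-3.33271119  0.4424393  12.324418  ] -0.1101248907608859
clock: 13.65
eef_pos: [629.2, -71.1, 135.9]
tcp_rot: [3.139, 0.0, 1.571]
contact_force: [-0.0, 0.2, 4.6]
opening: 0.276
grasp_force: 89.0
```

```bash
python3 - <<'E'
from h import *
for a,b in(((640,405),(434,420)),((537,335),(365,342)),((626,408),(421,425)),((655,412),(449,424))):
    print(tri(np.array(a)/3.7+[130,160],np.array(b)/3.3+[155,135]).round(1))
E
python3 -m creep '[{"x":0,"y":0,"z":0,"rx":0,"ry":0,"rz":0,"hand":30},{"x":0,"y":0,"z":0,"rx":0,"ry":0,"rz":0,"hand":50},{"x":0,"y":0,"z":0,"rx":0,"ry":0,"rz":0,"hand":60},{"x":0,"y":0,"z":-5,"rx":0,"ry":0,"rz":0,"hand":60},{"x":0,"y":0,"z":-25,"rx":0,"ry":0,"rz":0,"hand":60},{"x":0,"y":0,"z":-35,"rx":0,"ry":0,"rz":0,"hand":60},{"x":0,"y":0,"z":-25,"rx":0,"ry":0,"rz":0,"hand":60},{"x":0,"y":0,"z":0,"rx":0,"ry":0,"rz":0.17,"hand":60},{"x":0,"y":0,"z":0,"rx":0,"ry":0,"rz":0,"hand":60}]' 40
python3 - <<'E'
import h;from h import *
np.set_printoptions(precision=2,suppress=True)
s=sense();print(s['qpos'],s['tcp_rot'])
for n in("scene","side"):
    im=grab_frame(n)[:,:,::-1].copy();cv2.imwrite(f"pics/{n}5.png",im);h.wproj=lambda c,X:proj(n,X)
    for z in(110,113,115,117,119,121,124,126,128,131):print(n,z,fit(None,im,(630.2,-71.5),z,27,dr=2,span=3)[0])
E
```

```text
[ 615.8 -196.1   59. ]
[ 617.7 -121.5   57.8]
[ 612.8 -189.1   52.3]
[ 617.7 -205.6   61.4]
clock: 14.78
eef_pos: [628.3, -71.1, 225.0]
tcp_rot: [3.141, -0.0, 1.402]
contact_force: [0.4, -0.0, -0.2]
opening: 0.701
grasp_force: 0.0
[-0.12  0.37  1.62  0.    1.15  0.05] [ 3.14 -0.    1.4 ]
scene 110 [ 20.38 627.2  -68.5 ]
scene 113 [ 20.5 627.7 -70. ]
scene 115 [ 20.14 627.2  -68.5 ]
scene 117 [ 21.01 627.2  -68.5 ]
scene 119 [ 20.76 627.2  -68.5 ]
scene 121 [ 23.96 633.2  -69.  ]
scene 124 [ 23.93 631.2  -70.5 ]
scene 126 [ 23.82 629.7  -72.  ]
scene 128 [ 23.84 628.2  -73.  ]
scene 131 [ 21.09 627.2  -74.5 ]
side 110 [ 29.5 629.7 -72.5]
side 113 [ 28.7 627.2 -68.5]
side 115 [ 28.24 631.7  -68.5 ]
side 117 [ 29.23 629.7  -70.5 ]
side 119 [ 29.3 629.2 -73.5]
side 121 [ 32.49 631.7  -69.  ]
side 124 [ 32.41 629.7  -72.  ]
side 126 [ 32.18 628.2  -74.5 ]
side 128 [ 23.51 627.2  -74.5 ]
side 131 [ 15.06 633.2  -69.5 ]
```

The collar-top fits agree at z ≈ 124, so the gauge is seated and the sleeve is back up. The posts are about 60 mm high. I'll turn the hand half round so the wrist camera keeps clear of the gauge, and shut the fingers.

```bash

python3 -m creep '[{"x":0,"y":0,"z":0,"rx":0,"ry":0,"rz":0.17,"hand":0},{"x":0,"y":0,"z":0,"rx":0,"ry":0,"rz":0.18,"hand":0},{"x":0,"y":0,"z":0,"rx":0,"ry":0,"rz":0.18,"hand":0},{"x":0,"y":0,"z":0,"rx":0,"ry":0,"rz":0.18,"hand":0},{"x":0,"y":0,"z":0,"rx":0,"ry":0,"rz":0.18,"hand":0},{"x":0,"y":0,"z":0,"rx":0,"ry":0,"rz":0.18,"hand":0},{"x":0,"y":0,"z":0,"rx":0,"ry":0,"rz":0.18,"hand":0},{"x":0,"y":0,"z":0,"rx":0,"ry":0,"rz":0.18,"hand":0},{"x":0,"y":0,"z":0,"rx":0,"ry":0,"rz":0.18,"hand":0},{"x":0,"y":0,"z":0,"rx":0,"ry":0,"rz":0.18,"hand":0},{"x":0,"y":0,"z":0,"rx":0,"ry":0,"rz":0.18,"hand":0},{"x":0,"y":0,"z":0,"rx":0,"ry":0,"rz":0.18,"hand":0},{"x":0,"y":0,"z":0,"rx":0,"ry":0,"rz":0.18,"hand":0},{"x":0,"y":0,"z":0,"rx":0,"ry":0,"rz":0.18,"hand":0},{"x":0,"y":0,"z":0,"rx":0,"ry":0,"rz":0.18,"hand":0},{"x":0,"y":0,"z":0,"rx":0,"ry":0,"rz":0.18,"hand":0},{"x":0,"y":0,"z":0,"rx":0,"ry":0,"rz":0.1,"hand":0},{"x":0,"y":0,"z":0,"rx":0,"ry":0,"rz":0,"hand":0}]' 40
python3 -c "
from rig import *
s=sense();print(s['eef_pos'],s['tcp_rot'],s['qpos'])"
```

```text
clock: 17.12
eef_pos: [627.8, -72.8, 224.0]
tcp_rot: [3.141, 0.003, -1.563]
contact_force: [-0.6, -0.0, 0.1]
opening: 0.002
grasp_force: 0.0
[627.78155318 -72.81336193 224.01459797] [ 3.14113784e+00  2.90822362e-03 -1.56329560e+00] [-0.11937583  0.37080764  1.62421468  0.00310114  1.1473913   3.01344012]
```

```bash

python3 -m creep '[{"x":20,"y":0,"z":0,"rx":0,"ry":0,"rz":0,"hand":0},{"x":45,"y":0,"z":0,"rx":0,"ry":0,"rz":0,"hand":0},{"x":50,"y":0,"z":0,"rx":0,"ry":0,"rz":0,"hand":0},{"x":45,"y":0,"z":0,"rx":0,"ry":0,"rz":0,"hand":0},{"x":19,"y":0,"z":20,"rx":0,"ry":0,"rz":0,"hand":0},{"x":0,"y":0,"z":40,"rx":0,"ry":0,"rz":0,"hand":0},{"x":0,"y":0,"z":45,"rx":0,"ry":0,"rz":0,"hand":0},{"x":0,"y":0,"z":35,"rx":0,"ry":0,"rz":0,"hand":0},{"x":0,"y":0,"z":14,"rx":0,"ry":0,"rz":0,"hand":0},{"x":0,"y":0,"z":0,"rx":0,"ry":0,"rz":0,"hand":0}]' 40
python3 -c "
from rig import *
s=sense();print(s['eef_pos'],s['tcp_rot'],s['qpos'],s['contact_force'])"
```

```text
clock: 18.38
eef_pos: [628.3, -251.0, 68.9]
tcp_rot: [3.14, 0.004, -1.566]
contact_force: [0.9, -0.2, 0.3]
opening: 0.0
grasp_force: 0.0
[ 628.25102213 -250.97808006   68.93139037] [ 3.14008498  0.00364903 -1.56581062] [-0.38370235  0.60511058  1.62659073  0.0035461   0.9126725   2.75072904] [ 0.85705112 -0.19524243  0.25867513]
```

```bash

python3 -m creep '[{"x":-3,"y":0,"z":0,"rx":0,"ry":0,"rz":0,"hand":0},{"x":-3,"y":0,"z":0,"rx":0,"ry":0,"rz":0,"hand":0},{"x":-2,"y":0,"z":0,"rx":0,"ry":0,"rz":0,"hand":0},{"x":-2,"y":0,"z":0,"rx":0,"ry":0,"rz":0,"hand":0},{"x":-2,"y":0,"z":0,"rx":0,"ry":0,"rz":0,"hand":0},{"x":-2,"y":0,"z":0,"rx":0,"ry":0,"rz":0,"hand":0},{"x":-2,"y":0,"z":0,"rx":0,"ry":0,"rz":0,"hand":0},{"x":-2,"y":0,"z":0,"rx":0,"ry":0,"rz":0,"hand":0},{"x":-2,"y":0,"z":0,"rx":0,"ry":0,"rz":0,"hand":0},{"x":-2,"y":0,"z":0,"rx":0,"ry":0,"rz":0,"hand":0}]' 40
python3 -c "
from rig import *
s=sense();print(s['eef_pos'],s['tcp_rot'],s['qpos'][5],s['contact_force'])"
```

```text
clock: 19.62
eef_pos: [629.0, -229.2, 70.1]
tcp_rot: [-3.141, 0.003, -1.566]
contact_force: [0.2, -1.6, 0.6]
opening: -0.003
grasp_force: 0.9
[ 628.96561278 -229.22604921   70.09574069] [-3.14084025e+00  2.70798660e-03 -1.56627104e+00] 2.781696536449564 [ 0.16652735 -1.5981237   0.64669613]
```

```bash

python3 -m creep '[{"x":-2,"y":0,"z":0,"rx":0,"ry":0,"rz":0,"hand":0},{"x":-2,"y":0,"z":0,"rx":0,"ry":0,"rz":0,"hand":0},{"x":-2,"y":0,"z":0,"rx":0,"ry":0,"rz":0,"hand":0},{"x":-2,"y":0,"z":0,"rx":0,"ry":0,"rz":0,"hand":0},{"x":-2,"y":0,"z":0,"rx":0,"ry":0,"rz":0,"hand":0},{"x":-2,"y":0,"z":0,"rx":0,"ry":0,"rz":0,"hand":0},{"x":-2,"y":0,"z":0,"rx":0,"ry":0,"rz":0,"hand":0},{"x":-2,"y":0,"z":0,"rx":0,"ry":0,"rz":0,"hand":0},{"x":-2,"y":0,"z":0,"rx":0,"ry":0,"rz":0,"hand":0},{"x":-1,"y":0,"z":0,"rx":0,"ry":0,"rz":0,"hand":0},{"x":-1,"y":0,"z":0,"rx":0,"ry":0,"rz":0,"hand":0},{"x":-1,"y":0,"z":0,"rx":0,"ry":0,"rz":0,"hand":0}]' 40
python3 -c "
from rig import *
s=sense();print(s['eef_pos'],s['tcp_rot'],s['qpos'][5],s['contact_force'])"
```

```text
clock: 21.12
eef_pos: [628.7, -208.2, 70.1]
tcp_rot: [-3.141, 0.003, -1.566]
contact_force: [0.8, -1.5, 0.3]
opening: 0.003
grasp_force: 0.8
[ 628.66461855 -208.24144415   70.06571291] [-3.14127670e+00  2.84909323e-03 -1.56625468e+00] 2.811225218251163 [ 0.76656035 -1.45977455  0.30955006]
```

```bash

python3 -m creep '[{"x":-1,"y":0,"z":0,"rx":0,"ry":0,"rz":0,"hand":0},{"x":-1,"y":0,"z":0,"rx":0,"ry":0,"rz":0,"hand":0},{"x":-1,"y":0,"z":0,"rx":0,"ry":0,"rz":0,"hand":0},{"x":-1,"y":0,"z":0,"rx":0,"ry":0,"rz":0,"hand":0},{"x":-1,"y":0,"z":0,"rx":0,"ry":0,"rz":0,"hand":0},{"x":-1,"y":0,"z":0,"rx":0,"ry":0,"rz":0,"hand":0},{"x":-1,"y":0,"z":0,"rx":0,"ry":0,"rz":0,"hand":0},{"x":-1,"y":0,"z":0,"rx":0,"ry":0,"rz":0,"hand":0}]' 40 | grep -E "eef|contact"
python3 -m creep '[{"x":-1,"y":0,"z":0,"rx":0,"ry":0,"rz":0,"hand":0},{"x":-1,"y":0,"z":0,"rx":0,"ry":0,"rz":0,"hand":0},{"x":-1,"y":0,"z":0,"rx":0,"ry":0,"rz":0,"hand":0}]' 40| grep -E "eef|contact"
```

```text
eef_pos: [628.8, -200.7, 70.1]
contact_force: [1.7, -5.6, -1.9]
eef_pos: [628.8, -198.8, 70.1]
contact_force: [1.8, -11.3, -3.2]
```

```bash

python3 -m creep '[{"x":-1,"y":0,"z":0,"rx":0,"ry":0,"rz":0,"hand":0},{"x":-1,"y":0,"z":0,"rx":0,"ry":0,"rz":0,"hand":0},{"x":-1,"y":0,"z":0,"rx":0,"ry":0,"rz":0,"hand":0}]' 40 | grep -E "eef|contact"
python3 -m creep '[{"x":-1,"y":0,"z":0,"rx":0,"ry":0,"rz":0,"hand":0},{"x":-1,"y":0,"z":0,"rx":0,"ry":0,"rz":0,"hand":0},{"x":-1,"y":0,"z":0,"rx":0,"ry":0,"rz":0,"hand":0}]' 40| grep -E "eef|contact"
```

```text
eef_pos: [628.8, -196.3, 70.1]
contact_force: [2.4, -12.3, -4.3]
eef_pos: [628.9, -193.3, 70.1]
contact_force: [1.9, -12.9, -4.0]
```

```bash

python3 -m creep '[{"x":-1,"y":0,"z":0,"rx":0,"ry":0,"rz":0,"hand":0},{"x":-1,"y":0,"z":0,"rx":0,"ry":0,"rz":0,"hand":0},{"x":-1,"y":0,"z":0,"rx":0,"ry":0,"rz":0,"hand":0},{"x":-1,"y":0,"z":0,"rx":0,"ry":0,"rz":0,"hand":0},{"x":-1,"y":0,"z":0,"rx":0,"ry":0,"rz":0,"hand":0}]' 40 | grep -E "eef|contact"
python3 -m creep '[{"x":-1,"y":0,"z":0,"rx":0,"ry":0,"rz":0,"hand":0},{"x":-1,"y":0,"z":0,"rx":0,"ry":0,"rz":0,"hand":0},{"x":-1,"y":0,"z":0,"rx":0,"ry":0,"rz":0,"hand":0},{"x":-1,"y":0,"z":0,"rx":0,"ry":0,"rz":0,"hand":0},{"x":-1,"y":0,"z":0,"rx":0,"ry":0,"rz":0,"hand":0}]' 40| grep -E "eef|contact"
python3 -m creep '[{"x":-1,"y":0,"z":0,"rx":0,"ry":0,"rz":0,"hand":0},{"x":-1,"y":0,"z":0,"rx":0,"ry":0,"rz":0,"hand":0},{"x":-1,"y":0,"z":0,"rx":0,"ry":0,"rz":0,"hand":0},{"x":-1,"y":0,"z":0,"rx":0,"ry":0,"rz":0,"hand":0},{"x":-1,"y":0,"z":0,"rx":0,"ry":0,"rz":0,"hand":0}]' 40| grep -E "eef|contact"
```

```text
eef_pos: [629.0, -187.8, 70.1]
contact_force: [3.4, -10.5, -3.7]
eef_pos: [629.0, -182.3, 70.1]
contact_force: [3.4, -7.6, -4.0]
eef_pos: [628.9, -176.8, 70.2]
contact_force: [3.4, -5.0, -2.7]
```

```bash

python3 -m creep '[{"x":-1,"y":0,"z":0,"rx":0,"ry":0,"rz":0,"hand":0},{"x":-1,"y":0,"z":0,"rx":0,"ry":0,"rz":0,"hand":0},{"x":-1,"y":0,"z":0,"rx":0,"ry":0,"rz":0,"hand":0},{"x":-1,"y":0,"z":0,"rx":0,"ry":0,"rz":0,"hand":0},{"x":-1,"y":0,"z":0,"rx":0,"ry":0,"rz":0,"hand":0},{"x":-1,"y":0,"z":0,"rx":0,"ry":0,"rz":0,"hand":0},{"x":-1,"y":0,"z":0,"rx":0,"ry":0,"rz":0,"hand":0}]' 40 | grep -E "eef|contact"
python3 -m creep '[{"x":-0.5,"y":0,"z":0,"rx":0,"ry":0,"rz":0,"hand":0},{"x":-0.5,"y":0,"z":0,"rx":0,"ry":0,"rz":0,"hand":0},{"x":-0.5,"y":0,"z":0,"rx":0,"ry":0,"rz":0,"hand":0},{"x":-0.5,"y":0,"z":0,"rx":0,"ry":0,"rz":0,"hand":0},{"x":-0.5,"y":0,"z":0,"rx":0,"ry":0,"rz":0,"hand":0}]' 40| grep -E "eef|contact"
```

```text
eef_pos: [628.5, -169.2, 70.3]
contact_force: [2.8, -3.5, 0.9]
eef_pos: [628.5, -166.8, 70.2]
contact_force: [1.4, -3.1, 1.7]
```

```bash

python3 -m creep '[{"x":-0.5,"y":0,"z":0,"rx":0,"ry":0,"rz":0,"hand":0},{"x":-0.5,"y":0,"z":0,"rx":0,"ry":0,"rz":0,"hand":0},{"x":-0.5,"y":0,"z":0,"rx":0,"ry":0,"rz":0,"hand":0}]' 40 | grep -E "eef|contact|clock"
python3 -m creep '[{"x":-0.5,"y":0,"z":0,"rx":0,"ry":0,"rz":0,"hand":0},{"x":-0.5,"y":0,"z":0,"rx":0,"ry":0,"rz":0,"hand":0}]' 40| grep -E "eef|contact"
```

```text
clock: 27.0
eef_pos: [628.5, -166.6, 70.3]
contact_force: [0.8, -11.2, 1.4]
eef_pos: [628.5, -166.6, 70.3]
contact_force: [0.3, -15.9, -0.2]
```

The wedge has stopped dead and the force is rising from 3 to 16 N with no motion, so it looks like the end stop. I'll back off and check the lifted gauge numerically.

```bash

python3 -m creep '[{"x":3,"y":0,"z":0,"rx":0,"ry":0,"rz":0,"hand":0},{"x":15,"y":0,"z":0,"rx":0,"ry":0,"rz":0,"hand":0},{"x":15,"y":0,"z":0,"rx":0,"ry":0,"rz":0,"hand":0},{"x":10,"y":0,"z":-30,"rx":0,"ry":0,"rz":0,"hand":0},{"x":0,"y":0,"z":-50,"rx":0,"ry":0,"rz":0,"hand":0},{"x":0,"y":0,"z":-50,"rx":0,"ry":0,"rz":0,"hand":0},{"x":0,"y":0,"z":-25,"rx":0,"ry":0,"rz":0,"hand":0},{"x":0,"y":0,"z":0,"rx":0,"ry":0,"rz":0,"hand":0}]' 40 | grep -E "eef|contact|clock"
python3 - <<'E'
import h;from h import *
np.set_printoptions(precision=2,suppress=True)
for n in("scene","side"):
    im=grab_frame(n)[:,:,::-1].copy();cv2.imwrite(f"pics/{n}6.png",im);h.wproj=lambda c,X:proj(n,X)
    print(n,[fit(None,im,(630.2,-71.5),z,27,dr=2,span=4)[0] for z in(124,128,130,132,134)])
    b=im.astype(int);m=(b[:,:,2]>150)&(b[:,:,1]<70)&(b[:,:,0]<70);m[:200]=0;o=cv2.imread(f"pics/{n}0.png").astype(int);mo=(o[:,:,2]>150)&(o[:,:,1]<70)&(o[:,:,0]<70);mo[:200]=0
    for q in(mo,m):
        y,x=np.nonzero(q[:,200:]);print("red",np.median(x)+200,np.median(y),len(x), onz(n,(np.median(x)+200,np.median(y)),67))
a=cv2.imread("pics/side6.png")[130:310,170:340];cv2.imwrite("pics/s6.png",cv2.resize(a,None,fx=3.3,fy=3.3,interpolation=cv2.INTER_CUBIC))
E
```

```text
clock: 28.25
eef_pos: [629.6, -208.8, 227.4]
contact_force: [0.0, -0.9, -0.8]
scene [array([ 16.83, 628.2 , -73.  ]), array([ 16.31, 626.2 , -75.5 ]), array([ 13.26, 632.2 , -70.  ]), array([ 13.28, 630.7 , -71.5 ]), array([ 13.32, 629.2 , -72.5 ])]
red 317.0 270.5 180 [ 627.24 -221.95]
red 290.0 252.0 189 [ 629.09 -151.83]
side [array([ 19.81, 627.2 , -75.5 ]), array([ 22.5, 633.2, -67.5]), array([ 23.16, 631.2 , -69.5 ]), array([ 23.17, 630.2 , -72.5 ]), array([ 23.08, 628.2 , -75.5 ])]
red 301.0 268.0 301 [ 623.44 -227.96]
red 280.0 241.0 490 [ 630.29 -150.3 ]
```

The wedge is at its stop (about 72 mm of travel), and the collar has risen about 8 mm (top near z 132). I'll turn the hand back, open it and re-grasp.

```bash

python3 -m creep '[{"x":0,"y":0,"z":0,"rx":0,"ry":0,"rz":-0.077,"hand":30},{"x":0,"y":0,"z":0,"rx":0,"ry":0,"rz":-0.18,"hand":60},{"x":0,"y":0,"z":0,"rx":0,"ry":0,"rz":-0.18,"hand":60},{"x":0,"y":0,"z":0,"rx":0,"ry":0,"rz":-0.18,"hand":60},{"x":0,"y":0,"z":0,"rx":0,"ry":0,"rz":-0.18,"hand":60},{"x":0,"y":0,"z":0,"rx":0,"ry":0,"rz":-0.18,"hand":60},{"x":0,"y":0,"z":0,"rx":0,"ry":0,"rz":-0.18,"hand":60},{"x":0,"y":0,"z":0,"rx":0,"ry":0,"rz":-0.18,"hand":60},{"x":0,"y":0,"z":0,"rx":0,"ry":0,"rz":-0.18,"hand":60},{"x":0,"y":0,"z":0,"rx":0,"ry":0,"rz":-0.18,"hand":60},{"x":0,"y":0,"z":0,"rx":0,"ry":0,"rz":-0.18,"hand":60},{"x":0,"y":0,"z":0,"rx":0,"ry":0,"rz":-0.18,"hand":60},{"x":0,"y":0,"z":0,"rx":0,"ry":0,"rz":-0.18,"hand":60},{"x":0,"y":0,"z":0,"rx":0,"ry":0,"rz":-0.18,"hand":60},{"x":0,"y":0,"z":0,"rx":0,"ry":0,"rz":-0.18,"hand":60},{"x":0,"y":0,"z":0,"rx":0,"ry":0,"rz":-0.18,"hand":60},{"x":0,"y":0,"z":0,"rx":0,"ry":0,"rz":-0.18,"hand":60},{"x":0,"y":0,"z":0,"rx":0,"ry":0,"rz":-0.18,"hand":60},{"x":0,"y":0,"z":0,"rx":0,"ry":0,"rz":0,"hand":60}]' 40
python3 -c "
from rig import *
s=sense();print(s['eef_pos'],s['tcp_rot'],s['qpos'][5])"
```

```text
clock: 30.72
eef_pos: [627.7, -207.6, 223.1]
tcp_rot: [-3.139, -0.004, 1.57]
contact_force: [0.5, -0.1, 0.4]
opening: 0.704
grasp_force: 0.0
[ 627.71982002 -207.58587055  223.06651499] [-3.13896002 -0.00387241  1.56954217] -0.32307156724657576
```

```bash

python3 -m creep '[{"x":25,"y":0.5,"z":0,"rx":0,"ry":0,"rz":0,"hand":60},{"x":40,"y":0.5,"z":0,"rx":0,"ry":0,"rz":0,"hand":60},{"x":40,"y":0.5,"z":0,"rx":0,"ry":0,"rz":0,"hand":60},{"x":31.5,"y":0,"z":0,"rx":0,"ry":0,"rz":0,"hand":60},{"x":0,"y":0,"z":0,"rx":0,"ry":0,"rz":0,"hand":60},{"x":0,"y":0,"z":25,"rx":0,"ry":0,"rz":0,"hand":60},{"x":0,"y":0,"z":30,"rx":0,"ry":0,"rz":0,"hand":60},{"x":0,"y":0,"z":17,"rx":0,"ry":0,"rz":0,"hand":60},{"x":0,"y":0,"z":5,"rx":0,"ry":0,"rz":0,"hand":60},{"x":0,"y":0,"z":0,"rx":0,"ry":0,"rz":0,"hand":60}]' 40
python3 - <<'E'
from rig import *
import cv2
print(sense()['eef_pos']);cv2.imwrite("pics/w4.png",grab_frame("wrist")[:,:,::-1])
E
```

```text
clock: 31.98
eef_pos: [630.4, -71.2, 148.8]
tcp_rot: [3.141, -0.003, 1.57]
contact_force: [0.7, 0.2, 0.3]
opening: 0.701
grasp_force: 0.0
[630.40012095 -71.20646187 148.75542721]
```

View pics/w4.png

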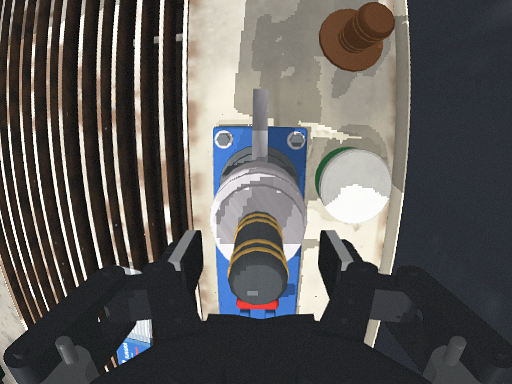

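The gauge at (258,275) stands upright and centred between the fingers, and the wedge tip shows through on the far side at (260,115). I'll grip it and lift it out.

```bash

python3 -m creep '[{"x":0,"y":-0.8,"z":1.5,"rx":0,"ry":0,"rz":0,"hand":40},{"x":0,"y":0,"z":0,"rx":0,"ry":0,"rz":0,"hand":25},{"x":0,"y":0,"z":0,"rx":0,"ry":0,"rz":0,"hand":15},{"x":0,"y":0,"z":0,"rx":0,"ry":0,"rz":0,"hand":15},{"x":0,"y":0,"z":0,"rx":0,"ry":0,"rz":0,"hand":15},{"x":0,"y":0,"z":-2,"rx":0,"ry":0,"rz":0,"hand":15},{"x":0,"y":0,"z":-4,"rx":0,"ry":0,"rz":0,"hand":15},{"x":0,"y":0,"z":-6,"rx":0,"ry":0,"rz":0,"hand":15}]' 60
python3 -c "
from rig import *
s=sense();print(s['wrist_torque'],s['eef_pos'])"
```

```text
clock: 33.02
eef_pos: [629.0, -71.0, 158.8]
tcp_rot: [-3.141, -0.003, 1.571]
contact_force: [-0.1, 0.3, -2.6]
opening: 0.275
grasp_force: 58.9
[-0.00832852  0.00806048  0.0070833 ] [628.98146167 -70.99012978 158.76774778]
```

```bash

python3 -m creep '[{"x":0,"y":0,"z":-15,"rx":0,"ry":0,"rz":0,"hand":15},{"x":0,"y":0,"z":-25,"rx":0,"ry":0,"rz":0,"hand":15},{"x":0,"y":0,"z":-20,"rx":0,"ry":0,"rz":0,"hand":15},{"x":15,"y":-3,"z":0,"rx":0,"ry":0,"rz":0,"hand":15},{"x":35,"y":-8,"z":0,"rx":0,"ry":0,"rz":0,"hand":15},{"x":50,"y":-12,"z":0,"rx":0,"ry":0,"rz":0,"hand":15},{"x":50,"y":-12,"z":0,"rx":0,"ry":0,"rz":0,"hand":15},{"x":50,"y":-12,"z":0,"rx":0,"ry":0,"rz":0,"hand":15},{"x":32,"y":-8,"z":0,"rx":0,"ry":0,"rz":0,"hand":15},{"x":14.5,"y":-2.5,"z":0,"rx":0,"ry":0,"rz":0,"hand":15},{"x":0,"y":0,"z":20,"rx":0,"ry":0,"rz":0,"hand":15},{"x":0,"y":0,"z":20,"rx":0,"ry":0,"rz":0,"hand":15},{"x":0,"y":0,"z":20,"rx":0,"ry":0,"rz":0,"hand":15},{"x":0,"y":0,"z":0,"rx":0,"ry":0,"rz":0,"hand":15}]' 60
python3 - <<'E'
import h;from h import *
np.set_printoptions(precision=2,suppress=True)
e=sense()['eef_pos'];print(e)
for n in("scene","side"):
    im=grab_frame(n)[:,:,::-1].copy();cv2.imwrite(f"pics/{n}7.png",im);h.wproj=lambda c,X:proj(n,X)
    for d in(19,21,23,25):print(n,d,fit(None,im,e[:2],e[2]-d+7,27,dr=2,span=5)[:4].mean(0))
E
```

```text
clock: 34.78
eef_pos: [570.5, 174.8, 157.9]
tcp_rot: [-3.138, -0.002, 1.57]
contact_force: [0.3, 0.3, -2.1]
opening: 0.279
grasp_force: 59.1
[570.48 174.82 157.89]
scene 19 [ 20.6  568.86 171.32]
scene 21 [ 20.56 570.23 172.44]
scene 23 [ 20.5  571.73 174.57]
scene 25 [ 20.46 573.23 176.32]
side 19 [ 23.92 570.73 169.82]
side 21 [ 26.48 571.86 171.32]
side 23 [ 26.32 573.11 175.69]
side 25 [ 26.2  574.23 179.57]
```

```bash

python3 -m creep '[{"x":0.6,"y":0.2,"z":10,"rx":0,"ry":0,"rz":0,"hand":15},{"x":0,"y":0,"z":12,"rx":0,"ry":0,"rz":0,"hand":15},{"x":0,"y":0,"z":12,"rx":0,"ry":0,"rz":0,"hand":15},{"x":0,"y":0,"z":10,"rx":0,"ry":0,"rz":0,"hand":15},{"x":0,"y":0,"z":8,"rx":0,"ry":0,"rz":0,"hand":15},{"x":0,"y":0,"z":6,"rx":0,"ry":0,"rz":0,"hand":15},{"x":0,"y":0,"z":2,"rx":0,"ry":0,"rz":0,"hand":15},{"x":0,"y":0,"z":0,"rx":0,"ry":0,"rz":0,"hand":15}]' 60
python3 -c "
from rig import *
s=sense();print(s['wrist_torque'],s['eef_pos'])"
```

```text
clock: 35.88
eef_pos: [572.2, 176.3, 99.7]
tcp_rot: [3.141, -0.003, 1.571]
contact_force: [0.3, 0.6, -2.8]
opening: 0.273
grasp_force: 59.1
[-0.03319287 -0.01515513 -0.03127031] [572.1637788  176.25084515  99.71189885]
```

No side force. I'll lower in small steps until it touches.

```bash

python3 -m creep '[{"x":-0.3,"y":-0.3,"z":3,"rx":0,"ry":0,"rz":0,"hand":15},{"x":0,"y":0,"z":2,"rx":0,"ry":0,"rz":0,"hand":15},{"x":0,"y":0,"z":2,"rx":0,"ry":0,"rz":0,"hand":15},{"x":0,"y":0,"z":1,"rx":0,"ry":0,"rz":0,"hand":15},{"x":0,"y":0,"z":0,"rx":0,"ry":0,"rz":0,"hand":15}]' 60 | grep -E "eef|contact"
python3 -m creep '[{"x":0,"y":0,"z":1,"rx":0,"ry":0,"rz":0,"hand":15},{"x":0,"y":0,"z":0.5,"rx":0,"ry":0,"rz":0,"hand":15},{"x":0,"y":0,"z":0,"rx":0,"ry":0,"rz":0,"hand":15}]' 60 | grep -E "eef|contact"
```

```text
eef_pos: [571.7, 176.0, 91.6]
contact_force: [0.5, -0.5, -3.0]
eef_pos: [571.8, 175.9, 90.1]
contact_force: [0.1, 0.4, -2.6]
```

```bash

python3 -m creep '[{"x":0,"y":0,"z":0.7,"rx":0,"ry":0,"rz":0,"hand":15},{"x":0,"y":0,"z":0.7,"rx":0,"ry":0,"rz":0,"hand":15},{"x":0,"y":0,"z":0,"rx":0,"ry":0,"rz":0,"hand":15}]' 60 | grep -E "eef|contact"
python3 -m creep '[{"x":0,"y":0,"z":0.7,"rx":0,"ry":0,"rz":0,"hand":15},{"x":0,"y":0,"z":0.5,"rx":0,"ry":0,"rz":0,"hand":15},{"x":0,"y":0,"z":0,"rx":0,"ry":0,"rz":0,"hand":15}]' 60 | grep -E "eef|contact"
```

```text
eef_pos: [571.9, 176.1, 89.2]
contact_force: [-2.2, 1.0, 3.3]
eef_pos: [571.9, 176.3, 89.0]
contact_force: [-5.9, 0.3, 14.4]
```

It touched down at the expected height (66 + 23 mm). I'll ease off, release and retreat.

```bash

python3 -m creep '[{"x":0,"y":0,"z":-1,"rx":0,"ry":0,"rz":0,"hand":15},{"x":0,"y":0,"z":0,"rx":0,"ry":0,"rz":0,"hand":26},{"x":0,"y":0,"z":0,"rx":0,"ry":0,"rz":0,"hand":40},{"x":0,"y":0,"z":0,"rx":0,"ry":0,"rz":0,"hand":60},{"x":0,"y":0,"z":0,"rx":0,"ry":0,"rz":0,"hand":60},{"x":0,"y":0,"z":-10,"rx":0,"ry":0,"rz":0,"hand":60},{"x":0,"y":0,"z":-30,"rx":0,"ry":0,"rz":0,"hand":60},{"x":0,"y":0,"z":-45,"rx":0,"ry":0,"rz":0,"hand":60},{"x":0,"y":0,"z":-40,"rx":0,"ry":0,"rz":0,"hand":60},{"x":0,"y":0,"z":-20,"rx":0,"ry":0,"rz":0,"hand":60},{"x":0,"y":0,"z":0,"rx":0,"ry":0,"rz":0,"hand":60}]' 60
python3 - <<'E'
import h;from h import *
np.set_printoptions(precision=2,suppress=True)
c=get_calibration("wrist");w=grab_frame("wrist")[:,:,::-1].copy();cv2.imwrite("pics/w8.png",w)
print("wrist",fit(c,w,(571,175),73,27)[:2],fit(c,w,(571,175),128,12.5)[:2])
for n in("scene","side"):
    im=grab_frame(n)[:,:,::-1].copy();cv2.imwrite(f"pics/{n}8.png",im);h.wproj=lambda c,X:proj(n,X)
    o=cv2.imread(f"pics/{n}0.png")
    for z,R in((73,27),(128,12.5)):print(n,z,fit(None,o,(571.5,175),z,R,dr=2,span=5)[:3].mean(0),fit(None,im,(571.5,175),z,R,dr=2,span=5)[:3].mean(0))
    d=cv2.absdiff(o,im).max(2)>40
    k,l,st,ce=cv2.connectedComponentsWithStats(d.astype(np.uint8));print(n,[tuple(s) for s in st[1:] if s[4]>25])
E
```

```text
clock: 39.0
eef_pos: [572.8, 175.9, 235.8]
tcp_rot: [3.137, -0.004, 1.571]
contact_force: [0.2, 0.1, -1.4]
opening: 0.703
grasp_force: 0.0
wrist [[ 36.88 571.5  175.5 ]
 [ 36.52 571.5  176.  ]] [[ 39.97 571.5  176.  ]
 [ 39.96 572.   176.  ]]
scene 73 [ 15.85 572.67 175.83] [ 14.89 572.83 175.67]
scene 128 [ 22.15 571.33 172.67] [ 27.7  572.33 173.67]
scene [(np.int32(111), np.int32(0), np.int32(55), np.int32(59), np.int32(2584)), (np.int32(164), np.int32(0), np.int32(117), np.int32(82), np.int32(4256)), (np.int32(129), np.int32(60), np.int32(34), np.int32(10), np.int32(177)), (np.int32(216), np.int32(84), np.int32(36), np.int32(10), np.int32(183)), (np.int32(120), np.int32(93), np.int32(40), np.int32(48), np.int32(897)), (np.int32(259), np.int32(101), np.int32(6), np.int32(25), np.int32(96)), (np.int32(163), np.int32(109), np.int32(11), np.int32(22), np.int32(112)), (np.int32(145), np.int32(132), np.int32(4), np.int32(13), np.int32(36)), (np.int32(253), np.int32(132), np.int32(3), np.int32(15), np.int32(31)), (np.int32(213), np.int32(155), np.int32(11), np.int32(14), np.int32(76)), 
[... 3224 characters left out ...]
nt32(207), np.int32(9), np.int32(10), np.int32(38)), (np.int32(119), np.int32(212), np.int32(8), np.int32(10), np.int32(36)), (np.int32(107), np.int32(217), np.int32(8), np.int32(10), np.int32(40)), (np.int32(98), np.int32(221), np.int32(7), np.int32(9), np.int32(32)), (np.int32(263), np.int32(224), np.int32(68), np.int32(68), np.int32(1591)), (np.int32(86), np.int32(226), np.int32(6), np.int32(9), np.int32(31)), (np.int32(75), np.int32(231), np.int32(6), np.int32(9), np.int32(29)), (np.int32(62), np.int32(237), np.int32(5), np.int32(8), np.int32(28)), (np.int32(17), np.int32(254), np.int32(9), np.int32(8), np.int32(46)), (np.int32(31), np.int32(320), np.int32(9), np.int32(8), np.int32(37))]
```

The gauge's collar and handle top fit within a millimetre of where they started, so it is home and upright, and the hand is clear. I'll hand the job in.

```bash
python3 -c "
from rig import *
print(sign_off())"
```

```text
the job is handed in; nothing more can be done
None
```

I seated the gauge with a gentle twist (about 15 N), released it, pushed the wedge to its stop (about 16 N) to lift it loose, and stood it home, upright, in its stand; handed in after about 39 s of the 72 s.

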